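# Put the carving mallets away in their dishes

## Robot

A 7-joint arm with a two-finger parallel gripper is mounted at the origin on the work surface. World frame = base frame: x ahead of the robot, y to its left, z up, the work surface at z = 0. Lengths are in mm, angles in rad, forces in N, time in s.
With the tool pointing down it reaches from about 425 to 825 mm from the base axis. Payload 3.6 kg.
Tool frame: the origin (TCP) lies on the centre line of the jaws, within the pads' length; the fingertips stand 11 mm ahead of it and the grasp point (between the pads) lies 8 mm behind it; z points along the fingers, y is the line along which they close (so a half turn about z gives the same grasp; the last joint's range is limited). The gripper opens to 85 mm and grips with 20 to 120 N. Pads are 22 mm wide; open, the fingers measure 114 mm over their backs; the gripper's body (76 mm by 85 mm) begins 54 mm behind the grasp point. The pads swing forward as they close: fully open they stand 13 mm farther back than shut.
Start: joints at [-1.266, 0.615, -0.013, 1.423, 0.008, 1.103, -0.04], TCP at [211.087, 614.741, 242.297] pointing down, gripper open.
Joint ranges: [-3.12, 3.12], [-0.3, 2.06], [-1.34, 1.32], [0.26, 2.42], [-1.36, 4.5], [0.01, 1.98], [-2.84, 2.84]. Speed limits (rad/s): [2.79, 2.79, 3.14, 3.14, 3.14, 3.14, 3.14].

## Interface

Orientations are given as a unit quaternion [w, x, y, z].
In Python, from workcell import ctrl gives the robot as it stands.
- The arm moves only by the shell command python3 -m creep 'ROWS' [OPENING] [FORCE]. ROWS is JSON, a list of rows, each a list of 6 numbers: the shift along the tool's x, y, z scaled (see below), then the turn, a rotation vector about the tool's x, y, z scaled (see below). In form: [[tx, ty, tz, ax, ay, az], ...]. A call has 1 to 5 rows; each row is the pose to reach, as a shift and turn from the pose commanded when the call began, along the tool's axes at that moment; what a row does not reach only later rows make up. The controller multiplies each number of a shift by 500 mm and each number of a turn by 30 degrees. A row lasts 1/12 s, in which the tool goes at most 41.7 mm and 7.16 degrees, less where a joint would pass 70% of its speed; a pose out of reach is approached as far as the arm can. A call with a number of a shift or a turn outside -1 to 1 is refused whole. A call with a gripper value outside its range is refused whole. OPENING is the closure, from -1 (fully open) to 1 (shut), so that 0 is half open, set as the call begins (- or left out, the last holds). The fingers move at their own pace and stop on an object; FORCE is the grip in N (left out, the last holds). Time passes only in rows, so rows that repeat a pose let the fingers close. It gives the time, the measured TCP pose, the force, the opening and the grip force at its end, in the units of the state.
- ctrl.get_obs(): the state, without advancing time (a new reading comes with each control period).
- ctrl.get_image(name): name is "scene" or "top"; returns a dict with "image" (420x560x3 uint8, red, green, blue), "K" (3x3 intrinsics, pixels), "distortion" ([k1, k2, p1, p2, k3] as OpenCV has them; the pictures are not rectified), "extrinsics" (4x4, takes a point from world to camera coordinates). Camera axes: x right, y up, looking along -z (the intrinsics and any distortion apply to the point x, -y, -z); pixel columns grow to the right and rows downward; lengths in mm; the calibration is good to about 2 mm. A picture is of the moment at which its call begins. There is no depth.
- ctrl.sign_off(): hands the job in; it is judged then, once.
The state is a dict: "time_s": time; "q": joint angles; "joint_vel": joint speeds; "effort": joint torques, N m; "position": TCP position; "ee_rot": TCP orientation; "wrist_force": force on the tool from outside, world axes, zero at the start; "ft_torque": the same for the moment, N m; "width": finger opening in mm; "grip_force": force on a finger pad.
Only numpy, scipy, OpenCV 4.12 (cv2) and the standard library are available. Lean on these libraries where they do the work, as an engineer would, in place of code of your own. Each camera call takes 0.05 s, during which the arm holds its last target. There are 200 camera calls.

## Task

Clear up the stone carver's bench: stand each of the three round mallets, handle up, in the wooden dish made for its size (the largest mallet in the largest dish, the middle one in the middle dish, the smallest in the smallest), in any order. Set them down rather than dropping them, with the head flat on the dish's floor, and leave the square rubbing block, the whetstone and the dusting brush where they are.

Things in the scene. Friction and masses are not known exactly. Their poses are not given: they have to be found in the camera images.
- mallet_large: The large round carving mallet, loose, standing upright on its head with the handle straight up. Grey plastic head, round, 70 mm in diameter at its flat foot and narrowing upward, 62 mm tall; plain straight round pale-wood handle of 24 mm diameter rising from the head to a top 146 mm above the foot. About 0.42 kg. Origin: centre of the foot (on the bench top at the start, z = 0); z up along the handle; yaw means nothing.
- mallet_medium: The medium round carving mallet, loose, standing upright on its head with the handle straight up. Grey plastic head, round, 54 mm in diameter at its flat foot and narrowing upward, 52 mm tall; plain straight round pale-wood handle of 24 mm diameter rising from the head to a top 132 mm above the foot. About 0.27 kg. Origin: centre of the foot (on the bench top at the start, z = 0); z up along the handle; yaw means nothing.
- mallet_small: The small round carving mallet, loose, standing upright on its head with the handle straight up. Grey plastic head, round, 40 mm in diameter at its flat foot and narrowing upward, 42 mm tall; plain straight round pale-wood handle of 24 mm diameter rising from the head to a top 120 mm above the foot. About 0.16 kg. Origin: centre of the foot (on the bench top at the start, z = 0); z up along the handle; yaw means nothing.
- dish_large: The large round dark-wood dish, fixed to the bench: 106 mm outside diameter, 20 mm high, open recess 90 mm across with an 8 mm wall and a flat floor 6 mm above the bench, for the large mallet's 70 mm head. Origin: centre of its underside on the bench; z up; yaw means nothing.
- dish_medium: The medium round dark-wood dish, fixed to the bench: 90 mm outside diameter, 20 mm high, open recess 74 mm across with an 8 mm wall and a flat floor 6 mm above the bench, for the medium mallet's 54 mm head. Origin: centre of its underside on the bench; z up; yaw means nothing.
- dish_small: The small round dark-wood dish, fixed to the bench: 76 mm outside diameter, 20 mm high, open recess 60 mm across with an 8 mm wall and a flat floor 6 mm above the bench, for the small mallet's 40 mm head. Origin: centre of its underside on the bench; z up; yaw means nothing.
- rubbing_block: Bystander, not a mallet: a stone rubbing block standing among the work, a square grey stone 70 x 70 x 32 mm with a small steel plate on it and an upright pale-wood handle of 24 mm diameter, top 124 mm above the bench. Loose. Origin: centre of the underside; z up.
- whetstone: Bystander: a red-brown whetstone lying flat at one side of the work, 150 x 50 x 25 mm, long along its x. Loose. Origin: centre of the underside.
- dust_brush: Bystander: a flat dusting brush lying at the other side of the work, about 180 mm long along its x (wooden handle towards -x, bristles towards +x), 60 mm wide, 18 mm high. Loose. Origin: on the underside, 100 mm from the handle's end.
Mind the look-alikes: they are no part of the job. What is shaped like the mallet_medium but purple is not meant.

How it is judged:
By the outcome, as a careful person would: the job done as asked, in the order asked, and still so for the second after the job is handed in, with the robot touching nothing.
It also fails if it takes over 96 s, if anything falls off the work surface, if the arm or the gripper's body presses on something with over 40 N, if the wrist force passes 120 N, or if a joint passes its speed limit or range.

## Working session

There is one attempt and no reset: what is moved stays moved. The work goes in short steps, Python scripts to look and compute and a shell command to move; the robot and the scene stay as the last step left them, time stands still between calls to the robot, and variables do not carry over. Pictures are saved under pics/ and viewed, at most 14 in all, crops included, and the job is handed in when it is done.

```bash
mkdir -p pics
python3 - <<'E'
from workcell import ctrl
import cv2
for n in("scene","top"):
    d=ctrl.get_image(n); cv2.imwrite(f"pics/{n}0.png",d["image"][:,:,::-1]); print(n,d["K"],d["distortion"],d["extrinsics"])
print(ctrl.get_obs())
E
```

```text
scene [[387.41872369   0.         276.17683298]
 [  0.         387.41872369 207.79519891]
 [  0.           0.           1.        ]] [-0.08256168  0.          0.          0.          0.        ] [[ 4.41414398e-01  8.97297402e-01  3.27133131e-03 -2.53261415e+02]
 [-5.45481164e-01  2.65444438e-01  7.94977704e-01  2.82736126e+02]
 [ 7.12463072e-01 -3.52699054e-01  6.06629828e-01 -1.45824512e+03]
 [ 0.00000000e+00  0.00000000e+00  0.00000000e+00  1.00000000e+00]]
top [[531.83396906   0.         292.42463573]
 [  0.         531.83396906 203.0138817 ]
 [  0.           0.           1.        ]] [-0.16085292  0.          0.          0.          0.        ] [[-1.15923416e-02 -9.99858068e-01 -1.22254340e-02  2.14168643e+01]
 [ 9.92015862e-01 -1.30351670e-02  1.25437686e-01 -5.75050413e+02]
 [-1.25579243e-01 -1.06737079e-02  9.92026172e-01 -1.32831108e+03]
 [ 0.00000000e+00  0.00000000e+00  0.00000000e+00  1.00000000e+00]]
{'time_s': 0.1, 'q': array([-1.26648931,  0.61583378, -0.01262716,  1.42479295,  0.00810216,
        1.10340096, -0.04044089]), 'joint_vel': array([ 0.00056788, -0.00329796, -0.00193669, -0.00477933,  0.00031821,
        0.00192672,  0.00062017]), 'effort': array([ 1.72309316e-03, -4.70385432e+01,  2.60518324e-01, -1.71573865e+01,
        1.01615427e-02,  5.84880385e-03,  9.87355664e-08]), 'position': array([210.88576265, 614.11375845, 241.22861888]), 'ee_rot': array([-1.82969569e-04,  1.64633136e-01,  9.86354150e-01, -1.17835791e-03]), 'wrist_force': array([-0.54110167,  0.10887156,  0.02624415]), 'ft_torque': array([ 0.03695323, -0.02829809, -0.02231968]), 'grip_force': 0.0, 'width': 85.31648602805065}
```

View pics/scene0.png

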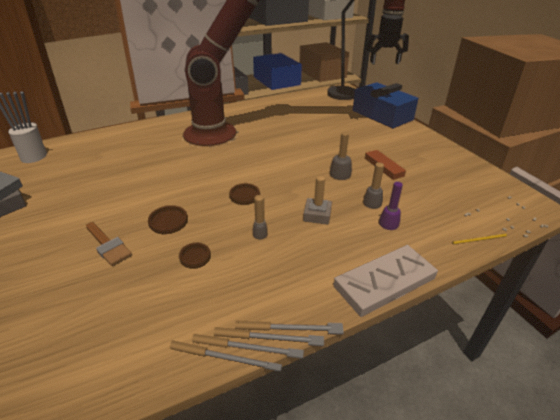

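View pics/top0.png

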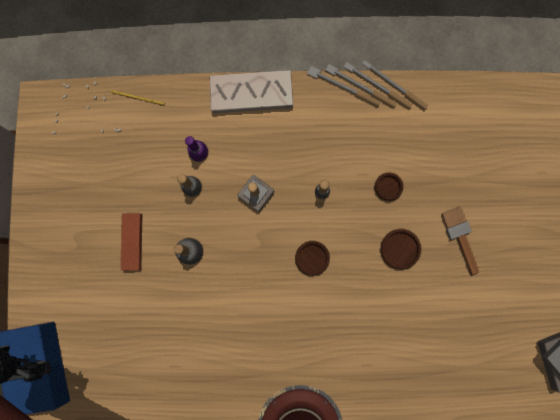

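The scene view shows the mallets' handle tops at about: large (344,136), medium (379,166), small (260,199). The purple decoy is at (397,184) and the block at (319,180). The dishes are at (168,220), (245,194) and (195,255). In the top view the handle tops are at large (179,250), medium (182,180) and small (325,185), and the dishes are at large (400,249), medium (312,258) and small (389,187). I'll enlarge both views for exact pixels.

Run:
```python
import cv2,numpy as np
def tile(f,pts,o,s=8,r=22):
    im=cv2.imread(f); T=[]
    for x,y in pts:
        c=cv2.resize(im[y-r:y+r,x-r:x+r],None,fx=s*0.7,fy=s*0.7,interpolation=cv2.INTER_CUBIC); c=cv2.convertScaleAbs(c,alpha=1.8)
        for k in range(0,2*r,5):
            p=int(k*s*0.7); cv2.line(c,(p,0),(p,6 if k%10 else 14),(0,255,0),1); cv2.line(c,(0,p),(6 if k%10 else 14,p),(0,255,0),1)
        cv2.putText(c,f"{x-r},{y-r}",(20,20),0,.5,(0,255,0),1); T.append(c)
    cv2.imwrite(o,np.hstack(T))
tile("pics/scene0.png",[(342,155),(375,185),(260,217)],"pics/s1.png")
tile("pics/top0.png",[(186,250),(188,184),(323,189)],"pics/t1.png")
```

```text
(no output)
```

View pics/s1.png

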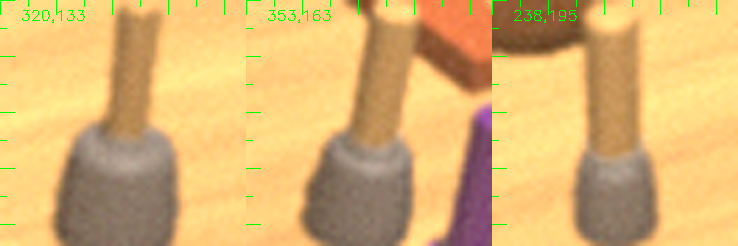

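View pics/t1.png

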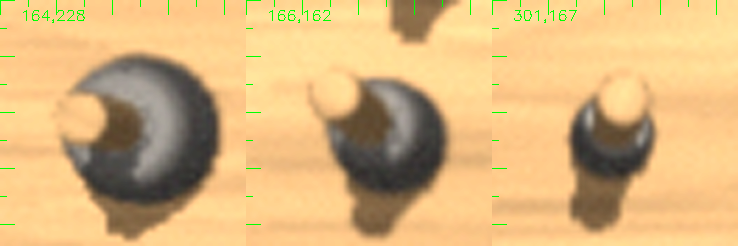

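The enlarged crops give the handle-top centres. Top view: (177.9,248.5), (181.5,178.4), (324.2,184.1). Scene view: (344.5,134), (379.2,164.7), (258.9,197.8). Next I'll triangulate these and mask the dishes.

```bash
cat > h.py <<'E'
import numpy as np,cv2
from workcell import ctrl
def ray(d,p):
    u=cv2.undistortPoints(np.array([[p]],float),d["K"],np.array(d["distortion"]))[0,0]
    E=d["extrinsics"];R=E[:3,:3]; v=R.T@np.array([u[0],-u[1],-1]); return -R.T@E[:3,3], v/np.linalg.norm(v)
def plane(d,p,z):
    c,v=ray(d,p); return c+v*(z-c[2])/v[2]
def tri(d1,p1,d2,p2):
    a,u=ray(d1,p1);b,v=ray(d2,p2)
    s,t=np.linalg.lstsq(np.c_[u,-v],b-a,rcond=None)[0]; P,Q=a+s*u,b+t*v
    return (P+Q)/2,np.linalg.norm(P-Q)
E
python3 - <<'E'
from h import *
np.set_printoptions(precision=1,suppress=True)
S=ctrl.get_image("scene");T=ctrl.get_image("top")
for n,s,t,h in(("L",(344.5,134),(177.9,248.5),146),("M",(379.2,164.7),(181.5,178.4),132),("S",(258.9,197.8),(324.2,184.1),120),):
    print(n,tri(S,s,T,t),plane(T,t,h)[:2],plane(S,s,h)[:2])
def blobs(d,seeds):
    im=d["image"].astype(int); m=((im.sum(2)<190)).astype(np.uint8)
    m=cv2.morphologyEx(m,cv2.MORPH_CLOSE,np.ones((3,3)))
    _,lab,st,c=cv2.connectedComponentsWithStats(m); out=[]
    for x,y in seeds:
        l=lab[y-3:y+4,x-3:x+4]; l=l[l>0]; l=np.bincount(l).argmax() if l.size else 0
        cn=max(cv2.findContours((lab==l).astype(np.uint8),0,cv2.CHAIN_APPROX_NONE)[0],key=len)
        out.append((cv2.fitEllipse(cn),st[l],cn[:,0]))
    return out
b1=blobs(S,[(168,220),(245,194),(195,255)]);b2=blobs(T,[(400,249),(312,258),(389,187)])
for n,a,b in zip("LMS",b1,b2):
    print(n,a[0],a[1],b[0],b[1])
    e=np.array([plane(T,p,20)[:2] for p in b[2].astype(float)]); c,r=cv2.minEnclosingCircle(e.astype(np.float32)); print("circ z20",c,2*r, tri(S,a[0][0],T,b[0][0]))
# head outline in the top view
for n,b in zip("LMS",blobs(T,[(192,262),(196,192),(322,194)])): print(n,b[0],b[1])
E
```

```text
L (array([456.6, 285.3, 139.4]), np.float64(1.8644918402574515)) [456.8 284.6] [467.1 276.1]
M (array([627.5, 282.2, 126.5]), np.float64(0.928853502380523)) [626.8 281.4] [634.4 275. ]
S (array([610.5, -64.5, 115. ]), np.float64(0.5269341080086425)) [609.8 -64. ] [616.8 -67.4]
L ((167.49151611328125, 219.54685974121094), (26.5340518951416, 39.16554641723633), 78.94302368164062) [148 206  40  28 862] ((400.0838317871094, 249.19215393066406), (39.461082458496094, 40.32573318481445), 35.72740173339844) [ 380  229   41   41 1306]
circ z20 (453.1336975097656, -262.8229675292969) 107.77161407470703 (array([ 453.7, -266.3,    4.7]), np.float64(2.4793796403384563))
M ((243.61456298828125, 193.76756286621094), (20.100629806518555, 27.93915557861328), 82.64317321777344) [230 184  30  21 469] ((311.7351379394531, 258.3623962402344), (33.55832290649414, 34.82880401611328), 14.302268028259277) [295 241  35  36 966]
circ z20 (433.23321533203125, -34.13657760620117) 91.05294036865234 (array([433.2, -35.3,   5.2]), np.float64(3.3071990976990544))
S ((194.3917236328125, 255.1623077392578), (24.02508544921875, 30.532188415527344), 77.55599975585938) [179 243  32  25 615] ((388.144775390625, 187.13023376464844), (27.52103042602539, 29.05935287475586), 26.150806427001953) [374 173  29  30 666]
circ z20 (615.6080932617188, -237.95387268066406) 79.51971435546875 (array([ 617.9, -240.2,    4.8]), np.float64(2.63146560886728))
L ((189.8107452392578, 253.2748260498047), (22.132150650024414, 29.10635757446289), 19.569171905517578) [176 238  27  32 413]
M ((190.5936737060547, 189.50045776367188), (18.89360237121582, 23.95241355895996), 9.125632286071777) [181 177  21  27 332]
S ((320.9668273925781, 195.09182739257812), (13.384187698364258, 21.64791488647461), 14.215473175048828) [315 186  15  22 214]
```

The triangulated heights of 139, 126 and 115 mm agree with the stated ones to within about 6 mm, and the xy positions agree too. Mallets: L (457,285), M (627,282), S (610,-64). Dishes: L (453,-263), M (433,-34), S (616,-238). I'll square up the yaw first.

```bash
python3 -m creep '[[0,0,0,0,0,-0.21],[0,0,0,0,0,-0.42],[0,0,0,0,0,-0.632],[0,0,0,0,0,-0.632],[0,0,0,0,0,-0.632]]' -0.4 40
```

```text
time_s: 0.62
position: [211.2, 614.6, 242.0]
ee_rot: [-0.0, 0.001, 1.0, -0.0]
wrist_force: [0.3, -0.4, -0.4]
width: 60.0
grip_force: 0.0
```

```bash
python3 -m creep '[[-0.049,-0.066,0,0,0,0],[-0.098,-0.132,0,0,0,0],[-0.148,-0.198,0,0,0,0],[-0.197,-0.264,0,0,0,0],[-0.246,-0.33,0,0,0,0]]'
python3 -m creep '[[-0.049,-0.066,0,0,0,0],[-0.098,-0.132,0,0,0,0],[-0.148,-0.198,0,0,0,0],[-0.246,-0.33,0,0,0,0],[-0.246,-0.33,0,0,0,0]]'
python3 -m creep '[[0,0,0,0,0,0],[0,0,0,0,0,0]]'
python3 - <<'E'
from h import *
for n in("scene","top"): cv2.imwrite(f"pics/{n}2.png",ctrl.get_image(n)["image"][:,:,::-1])
a=cv2.imread("pics/scene2.png")[60:230,270:430];b=cv2.imread("pics/top2.png")[160:330,110:270]
cv2.imwrite("pics/c2.png",cv2.convertScaleAbs(cv2.resize(np.hstack([a,b]),None,fx=2.4,fy=2.4,interpolation=cv2.INTER_CUBIC),alpha=1.6))
E
```

```text
time_s: 1.03
position: [335.0, 448.1, 242.4]
ee_rot: [0.0, 0.001, 1.0, 0.0]
wrist_force: [0.5, 0.6, 0.1]
width: 60.0
grip_force: 0.0
time_s: 1.45
position: [458.2, 282.8, 242.6]
ee_rot: [0.0, 0.001, 1.0, 0.0]
wrist_force: [-0.2, -0.0, 0.1]
width: 59.6
grip_force: 0.0
time_s: 1.62
position: [459.3, 281.4, 242.3]
ee_rot: [0.0, 0.005, 1.0, -0.001]
wrist_force: [-0.9, -0.1, -0.3]
width: 59.6
grip_force: 0.0
```

View pics/c2.png

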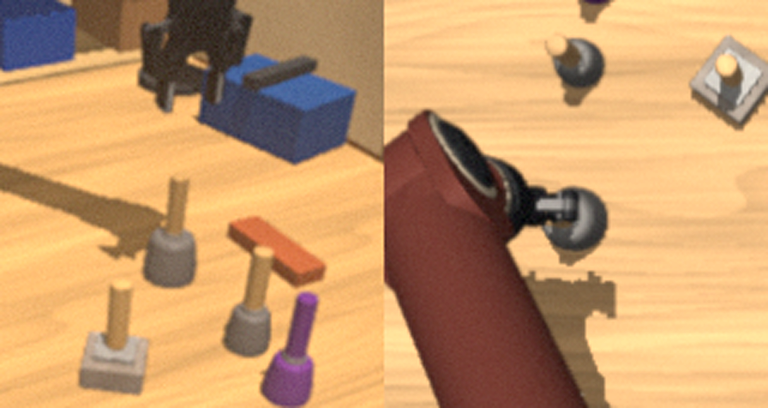

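The left half (scene) shows the open gripper above and in line with the large mallet. In the right half (top) the fingers, at crop (555,205), lie over its handle. The measured TCP is about 3 mm off the target, so I'll check it at rest.

```bash
python3 -m creep '[[0,0,0.02,0,0,0],[0,0,0.04,0,0,0],[0,0,0.06,0,0,0],[0,0,0.06,0,0,0],[0,0,0.06,0,0,0]]'; python3 -c "
from workcell import ctrl
for i in range(3): ctrl.get_image('top'); o=ctrl.get_obs(); print(o['position'],o['ee_rot'],o['joint_vel'].round(3))"
```

```text
time_s: 2.13
position: [456.2, 284.9, 211.0]
ee_rot: [-0.001, -0.001, 1.0, -0.001]
wrist_force: [0.1, 1.0, 0.2]
width: 59.6
grip_force: 0.0
[456.73705537 285.06545454 211.72187083] [-5.18709006e-04 -4.49671646e-04  9.99999714e-01 -3.15952037e-04] [ 0.006 -0.015  0.002 -0.015 -0.002  0.002  0.001]
[457.12289784 285.12473528 212.20820982] [-2.26511821e-05 -2.97750006e-04  9.99999955e-01 -4.80288115e-06] [ 0.006 -0.01   0.002 -0.008  0.     0.001  0.001]
[457.29146806 285.10912126 212.49777784] [ 2.20710759e-04 -2.02913887e-04  9.99999943e-01  1.52655652e-04] [ 0.005 -0.006  0.    -0.002  0.002  0.     0.002]
```

Settled at (457,285,212). Next I'll descend 115 mm and grip.

```bash
python3 -m creep '[[0,0,0.06,0,0,0],[0,0,0.12,0,0,0],[0,0,0.18,0,0,0],[0,0,0.23,0,0,0],[0,0,0.23,0,0,0]]'
python3 -m creep '[[0,0,0,0,0,0],[0,0,0,0,0,0],[0,0,0,0,0,0],[0,0,0,0,0,0],[0,0,0,0,0,0]]' 1 50
python3 -m creep '[[0,0,0,0,0,0],[0,0,0,0,0,0],[0,0,0,0,0,0]]'
```

```text
time_s: 2.7
position: [454.6, 283.1, 93.4]
ee_rot: [-0.004, -0.0, 1.0, -0.003]
wrist_force: [-0.7, -0.4, 0.2]
width: 60.0
grip_force: 0.0
time_s: 3.12
position: [458.4, 284.9, 99.1]
ee_rot: [0.002, 0.0, 1.0, 0.001]
wrist_force: [0.8, -1.1, 5.8]
width: 22.6
grip_force: 49.5
time_s: 3.37
position: [458.4, 284.9, 99.1]
ee_rot: [0.002, 0.0, 1.0, 0.001]
wrist_force: [0.0, -2.3, 6.0]
width: 23.1
grip_force: 49.7
```

```bash
python3 -m creep '[[0,0,-0.01,0,0,0],[0,0,-0.04,0,0,0],[0,0,-0.08,0,0,0],[0,0,-0.11,0,0,0],[0,0,-0.12,0,0,0]]'
python3 -m creep '[[0,-0.03,0,0,0,0],[0,-0.08,0,0,0,0],[0,-0.14,0,0,0,0],[0,-0.21,0,0,0,0],[0,-0.274,0,0,0,0]]'
for i in 1 2; do python3 -m creep '[[0,-0.055,0,0,0,0],[0,-0.11,0,0,0,0],[0,-0.165,0,0,0,0],[0,-0.22,0,0,0,0],[0,-0.274,0,0,0,0]]'; done
python3 -m creep '[[0,-0.055,0,0,0,0],[0,-0.11,0,0,0,0],[0,-0.16,0,0,0,0],[0,-0.21,0,0,0,0],[0.008,-0.25,0,0,0,0]]'
python3 -m creep '[[0,-0.015,0,0,0,0],[0,-0.024,0,0,0,0],[0,-0.024,0,0,0,0],[0,-0.024,0,0,0,0],[0,-0.024,0,0,0,0]]'
python3 -m creep '[[0,0,0,0,0,0],[0,0,0,0,0,0],[0,0,0,0,0,0],[0,0,0,0,0,0]]'
python3 - <<'E'
from h import *
for n in("scene","top"): cv2.imwrite(f"pics/{n}3.png",ctrl.get_image(n)["image"][:,:,::-1])
a=cv2.imread("pics/scene3.png")[120:290,90:250];b=cv2.imread("pics/top3.png")[160:330,320:480]
cv2.imwrite("pics/c3.png",cv2.convertScaleAbs(cv2.resize(np.hstack([a,b]),None,fx=2.4,fy=2.4,interpolation=cv2.INTER_CUBIC),alpha=1.6))
print(ctrl.get_obs()["position"])
E
```

```text
time_s: 3.78
position: [457.5, 285.5, 159.0]
ee_rot: [0.001, -0.0, 1.0, 0.001]
wrist_force: [-0.1, 0.3, -4.0]
width: 23.0
grip_force: 49.6
time_s: 4.2
position: [455.6, 145.3, 156.2]
ee_rot: [-0.002, -0.0, 1.0, -0.001]
wrist_force: [1.2, -1.1, -5.3]
width: 22.7
grip_force: 49.6
time_s: 4.62
position: [455.6, 8.9, 156.4]
ee_rot: [-0.001, 0.0, 1.0, -0.0]
wrist_force: [0.8, 0.0, -4.4]
width: 22.5
grip_force: 49.6
time_s: 5.03
position: [455.5, -127.7, 156.3]
ee_rot: [-0.001, 0.0, 1.0, 0.0]
wrist_force: [0.5, 0.4, -5.4]
width: 22.4
grip_force: 49.6
time_s: 5.45
position: [452.3, -253.5, 156.2]
ee_rot: [-0.001, 0.001, 1.0, -0.0]
wrist_force: [1.1, -0.2, -5.4]
width: 23.0
grip_force: 49.6
time_s: 5.87
position: [453.5, -261.1, 157.1]
ee_rot: [-0.0, -0.002, 1.0, 0.001]
wrist_force: [-0.5, -0.1, -4.6]
width: 23.0
grip_force: 49.8
time_s: 6.2
position: [453.4, -262.8, 157.4]
ee_rot: [0.0, -0.0, 1.0, -0.0]
wrist_force: [0.2, -0.8, -4.6]
width: 22.9
grip_force: 49.8
[ 453.28650935 -263.05736752  157.3678453 ]
```

View pics/c3.png

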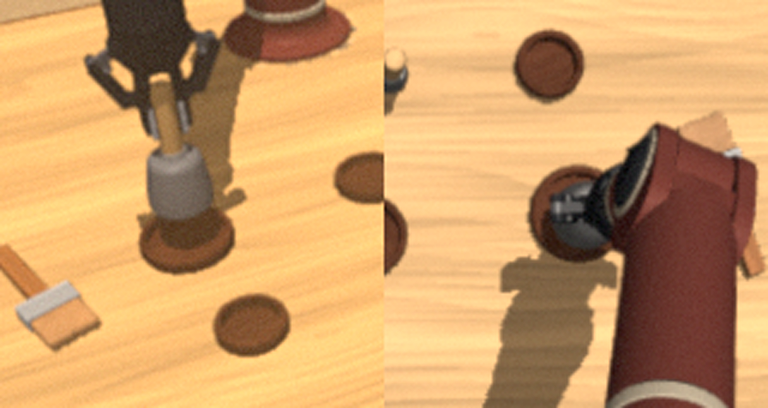

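The large mallet hangs upright and firmly gripped over the large dish, head at crop (180,185), with the brush clear to the side. Its foot is about 52 mm above the dish floor, so I'll lower it gently.

```bash
python3 -m creep '[[0,0,0.02,0,0,0],[0,0,0.045,0,0,0],[0,0,0.07,0,0,0],[0,0,0.085,0,0,0],[0,0,0.09,0,0,0]]'
python3 -m creep '[[0,0,0.003,0,0,0],[0,0,0.006,0,0,0],[0,0,0.009,0,0,0],[0,0,0.011,0,0,0],[0,0,0.012,0,0,0]]'
python3 -m creep '[[0,0,0,0,0,0],[0,0,0,0,0,0],[0,0,0,0,0,0],[0,0,0,0,0,0]]'
```

```text
time_s: 6.72
position: [452.2, -262.7, 110.5]
ee_rot: [-0.002, -0.0, 1.0, 0.001]
wrist_force: [-0.6, -0.2, -5.3]
width: 22.9
grip_force: 49.8
time_s: 7.13
position: [453.4, -263.4, 106.6]
ee_rot: [0.0, -0.0, 1.0, -0.0]
wrist_force: [-0.4, -0.5, -5.4]
width: 23.0
grip_force: 49.8
time_s: 7.47
position: [453.3, -263.3, 106.5]
ee_rot: [0.0, -0.0, 1.0, -0.0]
wrist_force: [0.3, -0.7, -4.7]
width: 22.5
grip_force: 49.8
```

```bash
python3 -m creep '[[0,0,0.001,0,0,0],[0,0,0.002,0,0,0],[0,0,0.003,0,0,0],[0,0,0.004,0,0,0],[0,0,0.004,0,0,0]]'
python3 -m creep '[[0,0,0,0,0,0],[0,0,0,0,0,0],[0,0,0,0,0,0]]'
```

```text
time_s: 7.88
position: [453.4, -263.5, 105.1]
ee_rot: [0.0, 0.0, 1.0, -0.0]
wrist_force: [-1.1, -0.4, 3.5]
width: 22.6
grip_force: 50.4
time_s: 8.13
position: [453.4, -263.5, 105.1]
ee_rot: [0.0, 0.0, 1.0, -0.0]
wrist_force: [-2.2, 0.4, 5.2]
width: 22.2
grip_force: 50.4
```

Contact came at z = 105, which is the grasp height plus the 6 mm floor. I'll release, rise and go over to the small mallet.

```bash
python3 -m creep '[[0,0,0,0,0,0],[0,0,0,0,0,0],[0,0,0,0,0,0],[0,0,0,0,0,0],[0,0,0,0,0,0]]' -0.4
python3 -m creep '[[0,0,-0.02,0,0,0],[0,0,-0.06,0,0,0],[0,0,-0.11,0,0,0],[0,0,-0.15,0,0,0],[0,0,-0.16,0,0,0]]'
python3 -m creep '[[-0.01,0.013,0,0,0,0],[-0.04,0.05,0,0,0,0],[-0.08,0.1,0,0,0,0],[-0.12,0.15,0,0,0,0],[-0.16,0.2,0,0,0,0]]'
python3 -m creep '[[-0.04,0.05,0,0,0,0],[-0.08,0.1,0,0,0,0],[-0.12,0.15,0,0,0,0],[-0.145,0.185,0,0,0,0],[-0.154,0.2,0,0,0,0]]'
python3 -m creep '[[0,0,0,0,0,0],[0,0,0,0,0,0],[0,0,0,0,0,0],[0,0,0,0,0,0],[0,0,0,0,0,0]]'
python3 - <<'E'
from h import *
for n in("scene","top"): cv2.imwrite(f"pics/{n}4.png",ctrl.get_image(n)["image"][:,:,::-1])
a=cv2.imread("pics/scene4.png")[110:280,130:290];b=cv2.imread("pics/top4.png")[130:300,280:440]
cv2.imwrite("pics/c4.png",cv2.convertScaleAbs(cv2.resize(np.hstack([a,b]),None,fx=2.4,fy=2.4,interpolation=cv2.INTER_CUBIC),alpha=1.6))
print(ctrl.get_obs()["position"])
E
```

```text
time_s: 8.55
position: [453.4, -263.2, 104.2]
ee_rot: [0.0, -0.0, 1.0, -0.0]
wrist_force: [-1.0, -0.1, -0.9]
width: 59.8
grip_force: 0.0
time_s: 8.97
position: [455.2, -264.2, 188.2]
ee_rot: [0.003, -0.0, 1.0, -0.002]
wrist_force: [0.1, -0.1, -0.1]
width: 59.5
grip_force: 0.0
time_s: 9.38
position: [533.4, -161.3, 183.1]
ee_rot: [-0.001, 0.0, 1.0, 0.001]
wrist_force: [-0.1, -1.2, -0.1]
width: 59.9
grip_force: 0.0
time_s: 9.8
position: [611.5, -57.2, 182.7]
ee_rot: [-0.001, -0.003, 1.0, 0.002]
wrist_force: [0.0, 0.6, -0.2]
width: 59.6
grip_force: 0.0
time_s: 10.22
position: [609.4, -65.2, 184.4]
ee_rot: [-0.0, 0.001, 1.0, -0.001]
wrist_force: [0.1, -0.1, -0.0]
width: 59.8
grip_force: 0.0
[609.7959749  -64.46705791 184.48447649]
```

View pics/c4.png

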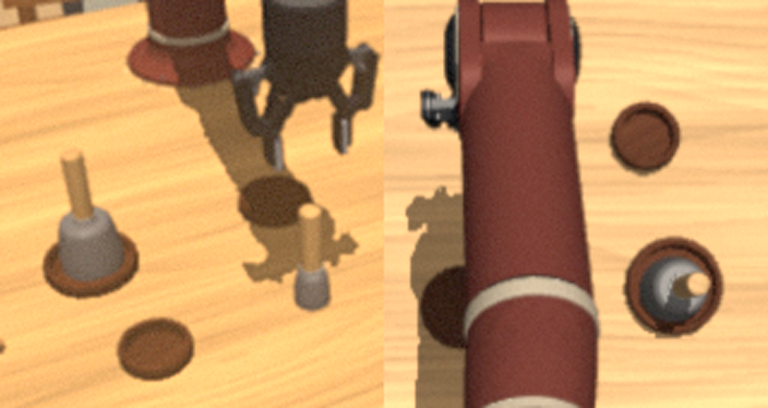

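The large mallet stands in its dish at crop (90,245). The gripper is over the small mallet (310,255). Next I'll descend, grip, lift and carry.

```bash
python3 -m creep '[[0,0,0.05,0,0,0],[0,0,0.11,0,0,0],[0,0,0.17,0,0,0],[0,0,0.215,0,0,0],[0,0,0.225,0,0,0]]'
python3 -m creep '[[0,0,0,0,0,0],[0,0,0,0,0,0],[0,0,0,0,0,0],[0,0,0,0,0,0],[0,0,0,0,0,0]]' 1 50
python3 -m creep '[[0,0,0,0,0,0],[0,0,0,0,0,0],[0,0,0,0,0,0]]'
```

```text
time_s: 10.73
position: [607.0, -63.5, 67.8]
ee_rot: [-0.004, 0.0, 1.0, 0.0]
wrist_force: [-0.9, -0.2, 0.3]
width: 59.7
grip_force: 0.0
time_s: 11.15
position: [611.7, -63.5, 73.8]
ee_rot: [0.002, 0.0, 1.0, -0.0]
wrist_force: [-0.2, 0.5, 3.7]
width: 23.1
grip_force: 48.8
time_s: 11.4
position: [611.7, -63.5, 73.7]
ee_rot: [0.002, 0.0, 1.0, -0.0]
wrist_force: [-0.1, 0.0, 6.1]
width: 23.0
grip_force: 49.0
```

```bash
python3 -m creep '[[0,0,-0.01,0,0,0],[0,0,-0.04,0,0,0],[0,0,-0.08,0,0,0],[0,0,-0.11,0,0,0],[0,0,-0.12,0,0,0]]'
python3 -m creep '[[0,-0.02,0,0,0,0],[0,-0.06,0,0,0,0],[-0.01,-0.11,0,0,0,0],[-0.014,-0.16,0,0,0,0],[-0.014,-0.21,0,0,0,0]]'
python3 -m creep '[[0,-0.05,0,0,0,0],[0,-0.09,0,0,0,0],[0,-0.12,0,0,0,0],[0,-0.135,0,0,0,0],[0,-0.139,0,0,0,0]]'
python3 -m creep '[[0,0,0,0,0,0],[0,0,0,0,0,0],[0,0,0,0,0,0],[0,0,0,0,0,0],[0,0,0,0,0,0]]'
python3 - <<'E'
from h import *
for n in("scene","top"): cv2.imwrite(f"pics/{n}5.png",ctrl.get_image(n)["image"][:,:,::-1])
a=cv2.imread("pics/scene5.png")[130:300,120:280];b=cv2.imread("pics/top5.png")[110:280,310:470]
cv2.imwrite("pics/c5.png",cv2.convertScaleAbs(cv2.resize(np.hstack([a,b]),None,fx=2.4,fy=2.4,interpolation=cv2.INTER_CUBIC),alpha=1.6))
print(ctrl.get_obs()["position"])
E
```

```text
time_s: 11.82
position: [611.1, -63.0, 134.0]
ee_rot: [0.002, -0.0, 1.0, -0.0]
wrist_force: [0.2, -0.4, -1.0]
width: 22.3
grip_force: 48.9
time_s: 12.23
position: [616.2, -169.9, 130.1]
ee_rot: [-0.001, -0.0, 1.0, 0.0]
wrist_force: [0.6, -0.7, -2.0]
width: 22.9
grip_force: 48.9
time_s: 12.65
position: [616.1, -239.9, 130.7]
ee_rot: [-0.001, 0.001, 1.0, -0.0]
wrist_force: [0.8, 1.1, -1.3]
width: 23.1
grip_force: 48.9
time_s: 13.07
position: [617.5, -236.4, 132.0]
ee_rot: [0.0, -0.001, 1.0, 0.0]
wrist_force: [0.1, -0.8, -0.8]
width: 22.7
grip_force: 48.9
[ 617.36455674 -237.0754754   131.93965623]
```

View pics/c5.png

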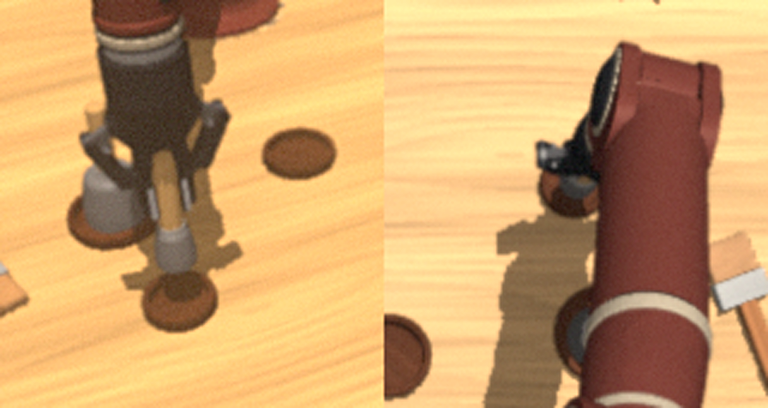

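The small mallet hangs over the small dish (crop (178,250), with the dish at (180,300)), clear of the large one. I'll lower it.

```bash
python3 -m creep '[[0,0,0.02,0,0,0],[0,0,0.045,0,0,0],[0,0,0.07,0,0,0],[0,0,0.085,0,0,0],[0,0,0.09,0,0,0]]'
python3 -m creep '[[0,0,0.003,0,0,0],[0,0,0.006,0,0,0],[0,0,0.009,0,0,0],[0,0,0.011,0,0,0],[0,0,0.012,0,0,0]]'
python3 -m creep '[[0,0,0.001,0,0,0],[0,0,0.002,0,0,0],[0,0,0.003,0,0,0],[0,0,0.004,0,0,0],[0,0,0.004,0,0,0]]'
python3 -m creep '[[0,0,0,0,0,0],[0,0,0,0,0,0],[0,0,0,0,0,0]]'
```

```text
time_s: 13.58
position: [615.4, -237.2, 83.7]
ee_rot: [-0.003, -0.0, 1.0, 0.001]
wrist_force: [0.2, -0.1, -1.4]
width: 23.0
grip_force: 48.9
time_s: 14.0
position: [617.4, -237.8, 81.1]
ee_rot: [0.0, -0.0, 1.0, -0.0]
wrist_force: [0.5, 0.3, -1.8]
width: 23.0
grip_force: 48.9
time_s: 14.42
position: [617.5, -237.8, 79.8]
ee_rot: [0.0, -0.0, 1.0, -0.0]
wrist_force: [-1.2, 1.2, 4.0]
width: 22.8
grip_force: 49.4
time_s: 14.67
position: [617.5, -237.8, 79.8]
ee_rot: [0.0, -0.0, 1.0, -0.0]
wrist_force: [-2.5, -0.8, 6.1]
width: 23.2
grip_force: 49.5
```

```bash
python3 -m creep '[[0,0,0,0,0,0],[0,0,0,0,0,0],[0,0,0,0,0,0],[0,0,0,0,0,0],[0,0,0,0,0,0]]' -0.4
python3 -m creep '[[0,0,-0.02,0,0,0],[0,0,-0.08,0,0,0],[0,0,-0.15,0,0,0],[0,0,-0.22,0,0,0],[0,0,-0.25,0,0,0]]'
for i in 1 2; do python3 -m creep '[[0,0.06,0,0,0,0],[0,0.12,0,0,0,0],[0,0.18,0,0,0,0],[0,0.24,0,0,0,0],[-0.01,0.3,0,0,0,0]]'; done
python3 -m creep '[[0,0.06,0,0,0,0],[0,0.12,0,0,0,0],[0,0.18,0,0,0,0],[0,0.24,0,0,0,0],[0,0.29,0,0,0,0]]'
python3 -m creep '[[0,0.05,0,0,0,0],[0,0.09,0,0,0,0],[0,0.12,0,0,0,0],[0,0.14,0,0,0,0],[0,0.15,0,0,0,0]]'
python3 -m creep '[[0,0,0,0,0,0],[0,0,0,0,0,0],[0,0,0,0,0,0],[0,0,0,0,0,0],[0,0,0,0,0,0]]'
python3 - <<'E'
from h import *
for n in("scene","top"): cv2.imwrite(f"pics/{n}6.png",ctrl.get_image(n)["image"][:,:,::-1])
a=cv2.imread("pics/scene6.png")[80:280,130:440];b=cv2.imread("pics/top6.png")[100:300,130:440]
cv2.imwrite("pics/c6.png",cv2.convertScaleAbs(cv2.resize(np.vstack([a,b]),None,fx=1.5,fy=1.5,interpolation=cv2.INTER_CUBIC),alpha=1.6))
print(ctrl.get_obs()["position"])
E
```

```text
time_s: 15.08
position: [617.1, -237.6, 78.5]
ee_rot: [-0.0, -0.0, 1.0, 0.0]
wrist_force: [0.2, -0.3, -0.5]
width: 59.8
grip_force: 0.0
time_s: 15.5
position: [619.7, -238.5, 210.2]
ee_rot: [0.005, -0.0, 1.0, -0.002]
wrist_force: [0.9, 0.1, 0.9]
width: 60.1
grip_force: 0.0
time_s: 15.92
position: [621.5, -86.6, 204.9]
ee_rot: [0.0, 0.0, 1.0, -0.0]
wrist_force: [0.2, -0.6, -0.5]
width: 59.8
grip_force: 0.0
time_s: 16.33
position: [626.5, 63.8, 204.8]
ee_rot: [0.0, -0.0, 1.0, -0.0]
wrist_force: [0.6, -0.7, -0.3]
width: 59.9
grip_force: 0.0
time_s: 16.75
position: [626.7, 210.4, 204.7]
ee_rot: [0.0, -0.001, 1.0, 0.001]
wrist_force: [0.1, 0.0, 0.2]
width: 59.7
grip_force: 0.0
time_s: 17.17
position: [626.8, 283.9, 204.0]
ee_rot: [-0.0, -0.001, 1.0, 0.0]
wrist_force: [-0.3, 0.2, 0.0]
width: 60.0
grip_force: 0.0
time_s: 17.58
position: [627.5, 280.9, 203.9]
ee_rot: [0.0, 0.001, 1.0, -0.0]
wrist_force: [-0.2, -0.4, -0.7]
width: 59.6
grip_force: 0.0
[627.33911122 281.55878615 203.85369909]
```

View pics/c6.png

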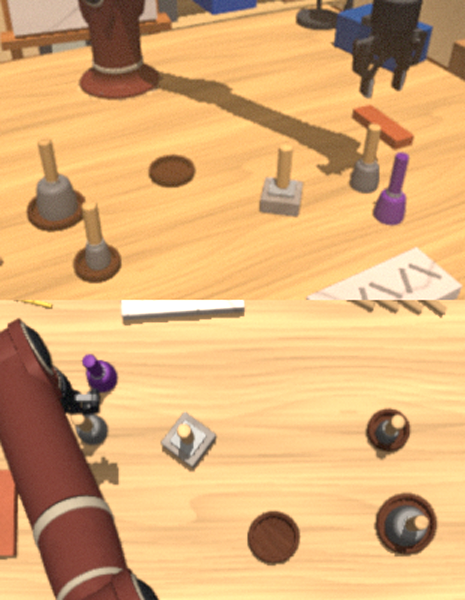

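The large and small mallets stand in their dishes, at crop (55,200) and (97,255). The gripper is over the medium mallet, and the purple one and the block are undisturbed. Descending to grip.

```bash
python3 -m creep '[[0,0,0.05,0,0,0],[0,0,0.11,0,0,0],[0,0,0.17,0,0,0],[0,0,0.225,0,0,0],[0,0,0.24,0,0,0]]'
python3 -m creep '[[0,0,0,0,0,0],[0,0,0,0,0,0],[0,0,0,0,0,0],[0,0,0,0,0,0],[0,0,0,0,0,0]]' 1 50
python3 -m creep '[[0,0,0,0,0,0],[0,0,0,0,0,0],[0,0,0,0,0,0]]'
```

```text
time_s: 18.1
position: [624.1, 280.5, 78.7]
ee_rot: [-0.004, -0.0, 1.0, -0.002]
wrist_force: [-0.3, -0.0, -0.5]
width: 59.7
grip_force: 0.0
time_s: 18.52
position: [628.4, 282.8, 86.0]
ee_rot: [0.002, 0.0, 1.0, 0.001]
wrist_force: [-0.0, -0.3, 2.1]
width: 22.5
grip_force: 48.9
time_s: 18.77
position: [628.4, 282.8, 85.9]
ee_rot: [0.002, 0.0, 1.0, 0.001]
wrist_force: [-0.3, -0.6, 5.9]
width: 22.8
grip_force: 49.2
```

```bash
python3 -m creep '[[0,0,-0.01,0,0,0],[0,0,-0.04,0,0,0],[0,0,-0.08,0,0,0],[0,0,-0.11,0,0,0],[0,0,-0.12,0,0,0]]'
python3 -m creep '[[0.015,-0.015,0,0,0,0],[0.045,-0.045,0,0,0,0],[0.08,-0.09,0,0,0,0],[0.12,-0.14,0,0,0,0],[0.16,-0.19,0,0,0,0]]'
python3 -m creep '[[0.035,-0.05,0,0,0,0],[0.07,-0.1,0,0,0,0],[0.1,-0.15,0,0,0,0],[0.13,-0.2,0,0,0,0],[0.16,-0.25,0,0,0,0]]'
python3 -m creep '[[0.025,-0.05,0,0,0,0],[0.045,-0.1,0,0,0,0],[0.06,-0.145,0,0,0,0],[0.067,-0.18,0,0,0,0],[0.067,-0.193,0,0,0,0]]'
python3 -m creep '[[0,0,0,0,0,0],[0,0,0,0,0,0],[0,0,0,0,0,0],[0,0,0,0,0,0],[0,0,0,0,0,0]]'
python3 - <<'E'
from h import *
for n in("scene","top"): cv2.imwrite(f"pics/{n}7.png",ctrl.get_image(n)["image"][:,:,::-1])
a=cv2.imread("pics/scene7.png")[90:260,160:320];b=cv2.imread("pics/top7.png")[160:330,230:390]
cv2.imwrite("pics/c7.png",cv2.convertScaleAbs(cv2.resize(np.hstack([a,b]),None,fx=2.4,fy=2.4,interpolation=cv2.INTER_CUBIC),alpha=1.6))
print(ctrl.get_obs()["position"])
E
```

```text
time_s: 19.18
position: [627.8, 282.9, 146.0]
ee_rot: [0.001, -0.0, 1.0, 0.001]
wrist_force: [0.1, 0.1, -2.3]
width: 22.7
grip_force: 49.0
time_s: 19.6
position: [545.2, 186.3, 142.7]
ee_rot: [-0.001, -0.001, 1.0, -0.0]
wrist_force: [0.3, 0.2, -2.4]
width: 22.9
grip_force: 49.0
time_s: 20.02
position: [465.5, 61.2, 143.3]
ee_rot: [-0.001, -0.0, 1.0, -0.0]
wrist_force: [-0.1, -0.4, -1.8]
width: 23.1
grip_force: 49.0
time_s: 20.43
position: [431.5, -37.4, 143.3]
ee_rot: [-0.002, 0.002, 1.0, -0.001]
wrist_force: [-0.8, 0.3, -1.6]
width: 23.3
grip_force: 49.0
time_s: 20.85
position: [433.9, -32.9, 143.7]
ee_rot: [-0.0, -0.001, 1.0, 0.0]
wrist_force: [0.2, -0.7, -2.0]
width: 22.8
grip_force: 49.0
[433.81065131 -33.40945792 143.75533125]
```

View pics/c7.png

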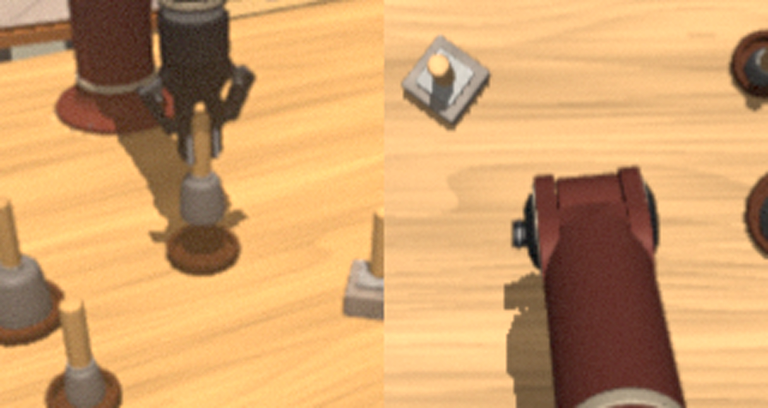

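The medium mallet hangs over the medium dish (crop (203,200), with the dish at (203,250)). I'll lower it.

```bash
python3 -m creep '[[0,0,0.02,0,0,0],[0,0,0.045,0,0,0],[0,0,0.07,0,0,0],[0,0,0.085,0,0,0],[0,0,0.09,0,0,0]]'
python3 -m creep '[[0,0,0.003,0,0,0],[0,0,0.006,0,0,0],[0,0,0.009,0,0,0],[0,0,0.011,0,0,0],[0,0,0.012,0,0,0]]'
python3 -m creep '[[0,0,0.001,0,0,0],[0,0,0.002,0,0,0],[0,0,0.003,0,0,0],[0,0,0.004,0,0,0],[0,0,0.004,0,0,0]]'
python3 -m creep '[[0,0,0,0,0,0],[0,0,0,0,0,0],[0,0,0,0,0,0]]'
```

```text
time_s: 21.37
position: [433.1, -33.9, 97.8]
ee_rot: [-0.001, -0.0, 1.0, 0.0]
wrist_force: [0.6, 0.1, -2.3]
width: 22.8
grip_force: 49.0
time_s: 21.78
position: [433.9, -34.3, 93.0]
ee_rot: [0.0, -0.0, 1.0, -0.0]
wrist_force: [-0.0, -0.8, -2.4]
width: 23.0
grip_force: 49.0
time_s: 22.2
position: [433.9, -34.4, 91.8]
ee_rot: [0.0, 0.0, 1.0, -0.0]
wrist_force: [-1.9, -1.4, 7.4]
width: 23.0
grip_force: 50.2
time_s: 22.45
position: [433.9, -34.4, 91.8]
ee_rot: [0.0, -0.0, 1.0, -0.0]
wrist_force: [-2.1, -0.8, 7.2]
width: 23.1
grip_force: 50.2
```

Contact at 91.8 (85.9 + 6). I'll release, rise and move aside for a last look.

```bash
python3 -m creep '[[0,0,0,0,0,0],[0,0,0,0,0,0],[0,0,0,0,0,0],[0,0,0,0,0,0],[0,0,0,0,0,0]]' -0.4
python3 -m creep '[[0,0,-0.02,0,0,0],[0,0,-0.08,0,0,0],[0,0,-0.15,0,0,0],[0,0,-0.22,0,0,0],[0,0,-0.25,0,0,0]]'
for i in 1 2; do python3 -m creep '[[0,0.04,0,0,0,0],[0,0.09,0,0,0,0],[0,0.14,0,0,0,0],[0,0.19,0,0,0,0],[0,0.22,0,0,0,0]]'; done
python3 -m creep '[[0,0,0,0,0,0],[0,0,0,0,0,0],[0,0,0,0,0,0],[0,0,0,0,0,0],[0,0,0,0,0,0]]'
python3 - <<'E'
from h import *
for n in("scene","top"): cv2.imwrite(f"pics/{n}8.png",ctrl.get_image(n)["image"][:,:,::-1])
a=cv2.imread("pics/scene8.png")[100:300,70:440];b=cv2.imread("pics/top8.png")[100:300,120:490]
cv2.imwrite("pics/c8.png",cv2.convertScaleAbs(cv2.resize(np.vstack([a,b]),None,fx=1.5,fy=1.5,interpolation=cv2.INTER_CUBIC),alpha=1.6))
E
```

```text
time_s: 22.87
position: [433.7, -34.2, 90.7]
ee_rot: [-0.0, -0.0, 1.0, -0.0]
wrist_force: [-0.5, -0.2, 0.2]
width: 59.8
grip_force: 0.0
time_s: 23.28
position: [435.5, -34.2, 219.6]
ee_rot: [0.003, -0.0, 1.0, -0.0]
wrist_force: [0.1, -0.2, -0.6]
width: 59.6
grip_force: 0.0
time_s: 23.7
position: [433.3, 78.7, 215.9]
ee_rot: [0.0, -0.002, 1.0, 0.001]
wrist_force: [0.1, 0.6, 0.3]
width: 59.3
grip_force: 0.0
time_s: 24.12
position: [433.1, 188.9, 215.7]
ee_rot: [-0.0, -0.002, 1.0, 0.001]
wrist_force: [0.4, -0.3, 0.1]
width: 59.9
grip_force: 0.0
time_s: 24.53
position: [433.8, 184.3, 215.7]
ee_rot: [-0.0, 0.001, 1.0, -0.0]
wrist_force: [0.4, 0.4, -1.3]
width: 59.7
grip_force: 0.0
```

View pics/c8.png

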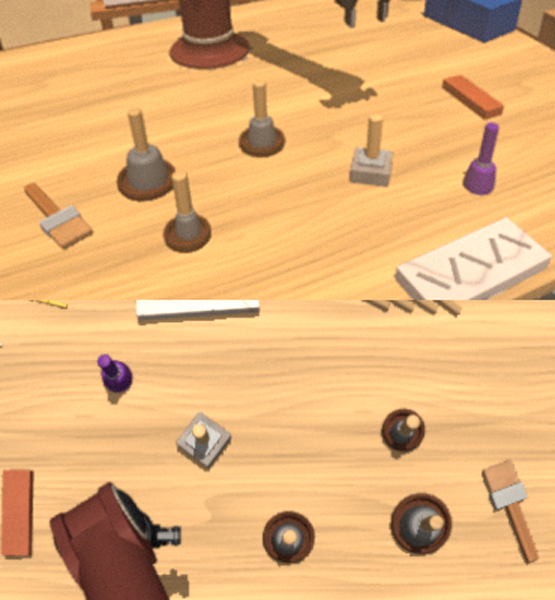

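All three mallets stand upright in their dishes, at top-view crop (420,523), (289,537) and (404,430). The block, whetstone, brush and purple mallet are unmoved.

```bash
python3 -c "
from workcell import ctrl
print(ctrl.sign_off())"
```

```text
the job is handed in; nothing more can be done
None
```

The job is handed in at about 25 s on the robot's clock: all three mallets stand handle up in their own dishes, set down on the floor, with the rubbing block, whetstone and brush left where they were.

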